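# Hang the keyhole lamp on its headed stud

### The arm

A 6-joint arm with a two-finger parallel gripper is mounted at the origin on the work surface. World frame = base frame: x ahead of the robot, y to its left, z up, the work surface at z = 0. Lengths are in mm, angles in rad, forces in N, time in s.
With the tool pointing down it reaches from about 400 to 925 mm from the base axis. Payload 12.5 kg.
Tool frame: the origin (TCP) lies at the very end of the fingers, on their centre line; the grasp point (between the pads) lies 19 mm behind it; z points along the fingers, y is the line along which they close (so a half turn about z gives the same grasp; the last joint's range is limited). The gripper opens to 95 mm and grips with 3 to 60 N. Pads are 20 mm wide; open, the fingers measure 119 mm over their backs; the gripper's body (75 mm by 180 mm) begins 59 mm behind the grasp point.
Start: joints at [1.156, 0.491, 1.559, -0, 1.092, -0.106], TCP at [189.93, 595.46, 214.661] pointing down, gripper open.
Joint ranges: [-3.1, 3.1], [-0.84, 2.19], [0.05, 2.79], [-1.13, 4.28], [0.06, 2.93], [-2.69, 2.69]. Speed limits (rad/s): [2.22, 2.22, 2.79, 3.14, 3.14, 3.14].

### API

Orientations are given as [roll, pitch, yaw] about the fixed x, y, z axes, in that order (R = Rz(yaw) Ry(pitch) Rx(roll)).
In Python, from cell import state, imaging, env, spot_in, mark_of gives the robot as it stands. The module is installed in compiled form; this text tells all that it offers.
- The arm moves only by the tool step_arm, never from a script. Its argument "increments" is a list of rows, each an object with "slide": the shift along the tool's x, y, z in m, a list of three; "roll": the turn about the tool's z in rad. A call has 1 to 5 rows; each row is the pose to reach, as a shift and turn from the pose commanded when the call began, along the tool's axes at that moment; what a row does not reach only later rows make up. A row lasts 1/8 s, in which the tool goes at most 62.5 mm and 10.7 degrees, less where a joint would pass 70% of its speed; a pose out of reach is approached as far as the arm can. A call with a gripper value outside its range is refused whole. "fingers" is the opening, from 0 (shut) to 1 (fully open), set as the call begins (left out, the last holds). The fingers move at their own pace and stop on an object; the grip force is fixed at half the most. Time passes only in rows, so rows that repeat a pose let the fingers close. It gives the time, the measured TCP pose, the force, the opening and the grip force at its end, in the units of the state.
- state(): the state, without advancing time (a new reading comes with each control period).
- imaging.read_camera(name): name is "scene" or "top" or "wrist"; returns a dict with "color" (400x640x3 uint8, red, green, blue), "z_map" (400x640 float32, mm along the optical axis (not along the pixel's ray), 0 where there is no reading), "intrinsics" (3x3 intrinsics, pixels), "distortion" ([k1, k2, p1, p2, k3] as OpenCV has them; the pictures are not rectified), "camera_from_world" (4x4, takes a point from world to camera coordinates). Camera axes: x right, y up, looking along -z (the intrinsics and any distortion apply to the point x, -y, -z); pixel columns grow to the right and rows downward; lengths in mm; the calibration is good to about 2 mm. A picture is of the moment at which its call begins.
- env.job_done(): hands the job in; it is judged then, once.
Trained networks look in the newest picture that a camera, given by its name, has taken for a name from the list of things; names that differ only in an ending like _2 or _b are one class to them, and where a whole thing is asked for, a point or a joint stands for the part that bears it (a point fixed in the world has none). Each returns a list of dicts, best first, with "confidence" (0 to 1); they miss things now and then, are a little off and sometimes report something else, mostly with a low value. They report only what shows in the picture. A call takes as long as a camera call. They do not tell look-alikes from the thing itself.
- spot_in(camera, target): "bbox" ([left, top, right, bottom] in pixels, round what is visible of it).
- mark_of(camera, target): "uv" ([column, row] in pixels: a listed point, or the origin of a listed thing).
The state is a dict: "t": time; "joints": joint angles; "qvel": joint speeds; "tau": joint torques, N m; "eef_pos": TCP position; "tcp_rot": TCP orientation; "ft_force": force on the tool from outside, world axes, zero at the start; "moment": the same for the moment, N m; "opening": opening from 0.0 (shut) to 1.0 (fully open); "grip_force": force on a finger pad.
Only numpy, scipy, OpenCV 4.12 (cv2) and the standard library are available. Lean on these libraries where they do the work, as an engineer would, in place of code of your own. Each camera call takes 0.05 s, during which the arm holds its last target. There are 200 camera calls.

### The job

Hang the blue bench lamp on the aluminium stand: bring the keyhole in its plate over the brass stud head, press the plate gently back against the sprung rubber pads, then slide it straight down, still behind the head, until the narrow slot is fully home on the stud, and let go so that it hangs upright. The stud's sideways position is set by eye, so feel for it with a light hand; never ram or force the lamp against the stand (some 10 N is plenty), and leave the coils, the circuit board panel and the flux bottle where they are.

Things in the scene. Friction and masses are not known exactly. Their poses are not given: they have to be found in the camera images.
- lamp: LED lamp, about 0.35 kg, stands on the bench: upright blue steel plate 4 mm thick, 100 wide, 83 high, with a 40 mm wide tab on top (same plane, to height 125) and a white LED head 70 wide, 20 high, reaching 50 mm forward at its foot. Origin: middle of the bottom edge of the plate's BACK face; x forward (plate 0 to 4 mm, LED head 4 to 54), y along the width, z up.
- tab (a point): where to grip the lamp: centre of the 4 mm thick, 40 mm wide tab, 104 mm above the lamp's bottom edge; tab spans heights 83 to 125. Grip from above across the thickness (lamp x), fingertips no lower than 80 mm above the bottom edge, since the stand's top edge is 77 mm above it, behind the plate, when home. Site axes are the lamp's
- entry (a point): centre of the keyhole's eight-sided entry opening, on the plate's back face, 45 mm above the lamp's bottom edge; opening 19 mm wide, 22 mm high, through the 4 mm plate. From it a 9 mm wide slot runs up to its closed end 68 mm above the bottom edge, with 45 degree lead-ins
- slot (a point): where the stud's axis lies in the slot when the lamp is fully home: on the plate's back face, 65 mm above the lamp's bottom edge (20 mm above entry). Lamp origin then 45 mm above bench
- stand: Fixed aluminium plate 150 mm wide, 122 high, 14 thick, on a 10 mm high dark foot. Origin: bench level, middle of the FRONT face; x out of the front (plate -14 to 0 mm; foot to +20), y along the width, z up; at yaw 0 the front looks away from the robot (+x). Lamp hangs on the front, its x along the stand's x; fully home its back is 0 to 4 mm off the face (it leans a little), the stop is solid
- stud_line (a point): front face of the stand, middle of its width, 110 mm above bench: height of the headed stud. Steel shank 6 mm across, brass head 16 mm across filling x = 8 to 12 mm in front of the face. The stud is clamped firmly in a cross slot, up to 12 mm to either side (y) of this point; its offset is NOT measured: find it by feel or sight
- pad_left (a point): tip of one of two rubber dome pads, 7 mm out from the face, 36 mm to either side (y) of stud_line. They spring in together: 1 N plus 1 N per mm, up to 6.5 mm. To pass behind the head the lamp's back must be under 4 mm from the face (4 to 8 N of push). Pads press the plate onto the head's back: friction holds it where it is left, so push it down, a few N, to the stop
- coil_a: copper coil disc 52 mm in diameter, 5 mm thick, lying on the bench; origin at centre of its underside; leave it
- coil_b: another copper coil disc, same size; leave it
- board_panel: black circuit board panel 75 x 55 x 10 mm lying flat on the bench, origin at centre of its underside; leave it
- flux: white flux bottle with red cap, 36 mm in diameter, 85 mm high, upright on the bench; origin at centre of its underside; leave it
There are look-alikes about, which are no part of the job. Of the things that look like the lamp, take the one that is farthest to the robot's left at the start.

How it is judged (in metres and radians):
On the way:
1. the stud's head is through the entry opening of the keyhole: the lamp is at the entry height with its back within 8 mm of the stand's face (x of lamp in the frame of stand between -0.003 and 0.008 m and y of lamp in the frame of stand between -0.019 and 0.019 m and z of lamp in the frame of stand between 0.059 and 0.071 m), for 0.1 s.
At the end, for the whole second after the job is handed in: The lamp hangs released and still on the stud, fully home: origin 42 to 47.5 mm above the bench (home is 45), back against or at most 7 mm from the stand's face and within 19 mm of its middle, upright within 0.15 rad and square to the stand within 0.15 rad (x of lamp in the frame of stand between -0.003 and 0.007 m and y of lamp in the frame of stand between -0.019 and 0.019 m and z of lamp in the frame of stand between 0.042 and 0.0475 m and angle between lamp's own z axis and vertical below 0.15 rad and angle between the x axis of lamp and the x axis of stand, either way round below 0.15 rad and linear speed of lamp below 0.01 m/s and angular speed of lamp below 0.1 rad/s and contact force between the fingers and lamp below 0.1 N); the robot touches nothing.
It fails at once if the lamp is rammed or forced against the stand, its stud or pads (more than 25 N) (contact force between lamp and stand above 25 N).
It fails at once if coil_a is moved by more than 20 mm (distance of coil_a from where it was at the start of the episode above 0.02 m).
It fails at once if coil_b is moved by more than 20 mm (distance of coil_b from where it was at the start of the episode above 0.02 m).
It fails at once if board_panel is moved by more than 20 mm (distance of board_panel from where it was at the start of the episode above 0.02 m).
It fails at once if flux is moved by more than 20 mm (distance of flux from where it was at the start of the episode above 0.02 m).
It also fails if it takes over 72 s, if anything falls off the work surface, if the arm or the gripper's body presses on something with over 40 N, if the wrist force passes 120 N, or if a joint passes its speed limit or range.

## Working session

There is one attempt and no reset: what is moved stays moved. The work goes in short steps, Python scripts to look and compute and a tool call to move; the robot and the scene stay as the last step left them, time stands still between calls to the robot, and variables do not carry over. Pictures are saved under pics/ and viewed, at most 10 in all, crops included, and the job is handed in when it is done.

Besides the shell and the picture viewer there is one more tool, called after ">>>" by a JSON object that holds its "fn" and its "kwargs". step_arm: Moves the arm, as the interface text tells. Its arguments: {"type":"object","properties":{"increments":{"type":"array"},"fingers":{"type":"number"}},"required":["increments"]}

```bash
mkdir -p pics; cat > h.py <<'E'
import numpy as np, cv2
from cell import state, imaging, env, spot_in, mark_of
def cam(n):
    return imaging.read_camera(n)
def deproj(c,uv,d=None):
    K=np.array(c["intrinsics"],float);D=np.array(c["distortion"],float)
    p=cv2.undistortPoints(np.array([[uv]],float).reshape(-1,1,2),K,D).reshape(-1,2)
    uv=np.array(uv,float).reshape(-1,2)
    if d is None:
        d=np.array([c["z_map"][int(np.clip(round(v),0,399)),int(np.clip(round(u),0,639))] for u,v in uv])
    P=np.c_[p[:,0]*d,-p[:,1]*d,-d*np.ones(len(p))]
    T=np.linalg.inv(np.array(c["camera_from_world"],float))
    return P@T[:3,:3].T+T[:3,3]
def ray(c,uv):
    K=np.array(c["intrinsics"],float);D=np.array(c["distortion"],float)
    p=cv2.undistortPoints(np.array([[uv]],float).reshape(-1,1,2),K,D).reshape(-1,2)[0]
    T=np.linalg.inv(np.array(c["camera_from_world"],float))
    return T[:3,3],T[:3,:3]@np.array([p[0],-p[1],-1])
def proj(c,P):
    K=np.array(c["intrinsics"],float);D=np.array(c["distortion"],float)
    T=np.array(c["camera_from_world"],float)
    q=np.atleast_2d(P)@T[:3,:3].T+T[:3,3]; q=q*[1,-1,-1]
    return cv2.projectPoints(q.reshape(-1,1,3),np.zeros(3),np.zeros(3),K,D)[0].reshape(-1,2)
def cloud(c):
    v,u=np.mgrid[0:400,0:640]; uv=np.c_[u.ravel(),v.ravel()].astype(float)
    return deproj(c,uv,c["z_map"].ravel()).reshape(400,640,3)
E
cat > a.py <<'E'
from h import *
np.set_printoptions(precision=1,suppress=True)
print(state())
ims=[]
for n in("scene","top"):
    c=cam(n); ims.append(c["color"])
    for t in("lamp","stand","flux","board_panel","coil_a"):
        for r in spot_in(n,t)[:4]:
            b=r["bbox"];print(n,t,round(r["confidence"],2),np.round(b),deproj(c,[(b[0]+b[2])/2,(b[1]+b[3])/2])[0])
    for t in("tab","entry","stud_line"):
        for r in mark_of(n,t)[:3]: print(n,t,round(r["confidence"],2),np.round(r["uv"]),deproj(c,r["uv"])[0])
    cv2.imwrite(f"pics/{n}1.png",c["color"][:,:,::-1]); np.save(n+".npy",c)
E
python3 a.py
```

```text
{'t': 0.0, 'joints': array([ 1.2,  0.5,  1.6, -0. ,  1.1, -0.1]), 'qvel': array([ 0., -0.,  0.,  0.,  0.,  0.]), 'tau': array([  0. , -61.3, -25.8,   0.1,   0. ,  -0. ]), 'eef_pos': array([189.8, 595.2, 214.1]), 'tcp_rot': array([-3.1, -0. ,  2.8]), 'ft_force': array([-0.2,  0.1,  1. ]), 'moment': array([-0.,  0.,  0.]), 'grip_force': 0.0, 'opening': 1.004868362554414}
scene lamp 0.9 [165. 291. 214. 369.] [ 707.7 -301.6   20.9]
scene lamp 0.75 [213. 209. 270. 273.] [ 570.6 -169.2   33.6]
scene lamp 0.58 [144. 220. 200. 287.] [ 548.  -298.5   31.7]
scene stand 0.77 [377. 133. 461. 192.] [533.2 244.6  63. ]
scene flux 0.96 [348. 254. 369. 289.] [731.2   0.9  59. ]
scene board_panel 0.97 [313. 226. 344. 258.] [618.6  -5.1   7.1]
scene board_panel 0.62 [215. 207. 268. 275.] [ 570.1 -169.2   33.9]
scene board_panel 0.6 [305. 202. 328. 222.] [533.6   3.8   4.5]
scene coil_a 0.74 [290. 168. 311. 185.] [424.3  11.3   4.7]
scene coil_a 0.66 [304. 201. 328. 223.] [533.8   2.7   3.9]
scene coil_a 0.47 [375. 134. 461. 194.] [534.1 241.2  60.3]
scene tab 0.86 [192. 304.] [ 723.9 -282.8  123.8]
sc
[... 478 characters left out ...]
top lamp 0.69 [421. 182. 470. 219.] [ 548.3 -292.9   66.8]
top stand 0.76 [145. 232. 243. 296.] [501.3 269.9   9.2]
top board_panel 0.64 [296. 182. 325. 214.] [610.9  -8.    6.7]
top board_panel 0.41 [146. 233. 238. 292.] [504.3 274.    7.7]
top coil_a 0.83 [300. 224. 324. 246.] [525.5   1.3   3.4]
top coil_a 0.77 [301. 269. 329. 295.] [420.8   9.6   4.1]
top tab 0.91 [389. 202.] [ 566.6 -175.8   51.2]
top tab 0.91 [454. 197.] [ 546.9 -294.9  109.3]
top tab 0.81 [431. 121.] [ 714.4 -282.2  112.2]
top entry 0.96 [439. 204.] [ 549.  -293.2   25.2]
top entry 0.6 [383. 205.] [ 565.5 -166.9   23.2]
top entry 0.6 [421. 133.] [ 718.9 -284.3   33.2]
top stud_line 0.81 [187. 244.] [531.8 244.3 120.9]
```

```bash
python3 - <<'E'
from h import *
for n,r in(("scene",(120,100,500,385)),("top",(120,90,490,320))):
    im=cv2.imread(f"pics/{n}1.png")[r[1]:r[3],r[0]:r[2]]
    cv2.imwrite(f"pics/{n}1c.png",cv2.resize(im,None,fx=2.1,fy=2.1,interpolation=cv2.INTER_CUBIC))
np.set_printoptions(precision=2,suppress=True)
P=[];C=[]
for n in("scene","top"):
    c=np.load(n+".npy",allow_pickle=True).item()
    X=cloud(c).reshape(-1,3);ok=(c["z_map"].ravel()>0);P.append(X[ok]);C.append(c["color"].reshape(-1,3)[ok])
    print(n,np.linalg.inv(c["camera_from_world"])[:3,3],c["intrinsics"][0][0])
    for nm,ctr,rad,z0 in(("lampA",(570,-165),70,88),("lampB",(548,-298),70,88),("lampC",(715,-283),70,88),("stand",(530,248),110,40)):
        Q=X[ok];m=(np.hypot(Q[:,0]-ctr[0],Q[:,1]-ctr[1])<rad)&(Q[:,2]>z0)&(Q[:,2]<140)
        q=Q[m]
        if len(q)<10: print(nm,len(q));continue
        r=cv2.minAreaRect(q[:,:2].astype(np.float32));print(n,nm,len(q),r,q[:,2].max(),C[-1][m].mean(0))
E
```

```text
scene [1119.06 -256.44  762.1 ] 466.30930909781534
scene lampA 326 ((569.0040283203125, -166.19525146484375), (7.097598075866699, 39.88611602783203), 2.592589855194092) 126.428779113524 [ 72.18 123.9  173.87]
scene lampB 290 ((549.4049072265625, -297.12481689453125), (41.80840301513672, 6.9532623291015625), 47.96140670776367) 126.85583599066649 [ 79.7  138.32 193.19]
scene lampC 157 ((714.0552368164062, -287.1744689941406), (42.27043914794922, 4.387979984283447), 15.082406997680664) 128.43950023540867 [104.01 175.87 217.32]
scene stand 2251 ((534.171875, 247.07290649414062), (150.37400817871094, 29.628463745117188), 72.17222595214844) 125.76982469001166 [158.15 159.41 163.58]
top [436.9    0.34 843.4 ] 368.0950879417498
top lampA 100 ((567.4326782226562, -166.62664794921875), (4.344367027282715, 39.75850296020508), 2.191964864730835) 126.66541052352238 [101.93 165.5  196.24]
top lampB 174 ((547.859619140625, -296.7941589355469), (41.505706787109375, 6.202014923095703), 50.41381072998047) 126.02993376068991 [ 78.11 126.99 159.1 ]
top lampC 178 ((713.650146484375, -286.27813720703125), (40.20942687988281, 6.204732418060303), 15.472861289978027) 127.47959378385929 [ 53.01 102.85 141.65]
top stand 1134 ((507.3379821777344, 254.27871704101562), (149.4678497314453, 83.04618072509766), 71.94341278076172) 124.51725680099912 [205.56 207.58 208.64]
```

View pics/scene1c.png

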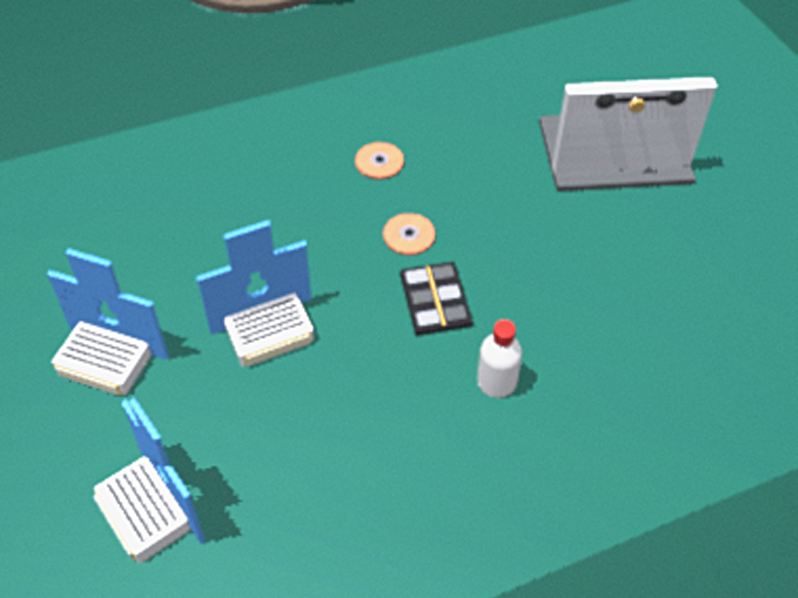

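View pics/top1c.png

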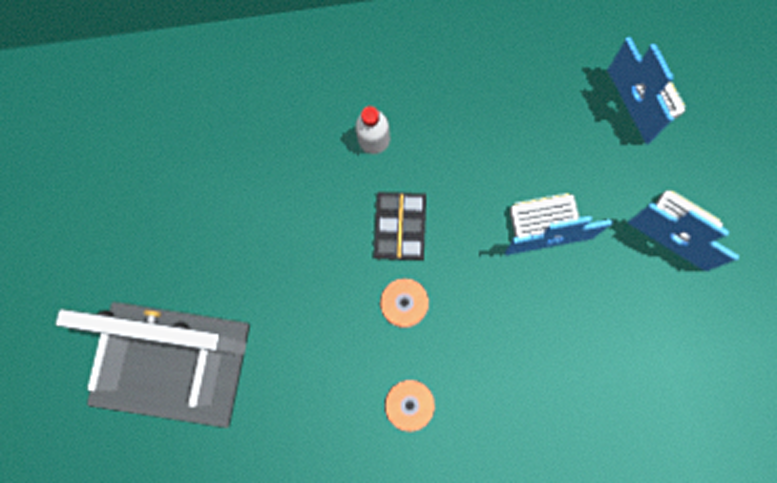

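The pictures show three lamps. The one at scene crop (255,285) / top crop (560,225), world about (568,-166), is farthest left. The stand is at crop (640,130), with its brass stud at (637,104). Next I'll fit the poses precisely.

```bash
cat > fit.py <<'E'
from h import *
np.set_printoptions(precision=2,suppress=True)
def plane_yaw(q):  # robust vertical-plane fit x*cos+y*sin=d
    for _ in range(6):
        m=q[:,:2].mean(0);w,V=np.linalg.eigh(np.cov((q[:,:2]-m).T));n=V[:,0]*np.sign(V[0,0])
        r=(q[:,:2]-m)@n;q=q[abs(r)<max(2*r.std(),1)]
    return np.arctan2(n[1],n[0]),m,r.std(),len(q),n
if __name__=="__main__":
  for n in("scene","top"):
    c=np.load(n+".npy",allow_pickle=True).item();X=cloud(c);col=c["color"].astype(int);ok=c["z_map"]>0
    blue=ok&(col[...,2]>col[...,0]+40)&(col[...,2]>col[...,1]+20)
    near=np.hypot(X[...,0]-568,X[...,1]+166)<70
    for z0,z1 in((15,80),(88,122)):
        q=X[blue&near&(X[...,2]>z0)&(X[...,2]<z1)]
        if len(q)>20:
            y,m,s,k,nn=plane_yaw(q);t=np.array([-nn[1],nn[0]]);e=(q[:,:2]-m)@t
            print(n,"lamp",z0,"yaw",y,"mean",m,"sd",s,k,"mid",m+t*(e.min()+e.max())/2,"w",np.ptp(e))
    near=np.hypot(X[...,0]-534,X[...,1]-247)<95
    grey=ok&(np.ptp(col,axis=-1)<40)
    q=X[grey&near&(X[...,2]>20)&(X[...,2]<105)]
    y,m,s,k,nn=plane_yaw(q);print(n,"stand face",y,m,s,k)
    q=X[grey&near&(X[...,2]>117)&(X[...,2]<128)]
    if len(q)>20: print(n,"stand top",cv2.minAreaRect(q[:,:2].astype(np.float32)),np.median(q[:,2]))
    br=(col[...,0]>col[...,2]+50)&(np.hypot(X[...,0]-534,X[...,1]-247)<60)
    v,u=np.nonzero(br)
    if len(u): print(n,"brass",len(u),u.mean(),v.mean(),np.median(X[br],axis=0))
E
python3 fit.py; cat > goto.py <<'E'
from h import *
import sys
from scipy.spatial.transform import Rotation as Ro
# usage: goto x y z yaw_of_tool -> slide (m) & roll in tool axes from measured pose
s=state();R=Ro.from_euler("xyz",s["tcp_rot"]);a=[float(v) for v in sys.argv[1:]]
print("now",np.round(s["eef_pos"],1),np.round(s["tcp_rot"],3),"F",np.round(s["ft_force"],1),"t",round(s["t"],2))
d=R.inv().apply(np.array(a[:3])-s["eef_pos"])/1000
print("slide",np.round(d,4),"roll",round(s["tcp_rot"][2]-a[3],3))
E
python3 goto.py 450 200 215 2.0
```

```text
scene lamp 15 yaw 0.0380982333864637 mean [ 570.26 -167.13] sd 0.6363607065591026 790 mid [ 570.23 -166.35] w 99.4076805361226
scene lamp 88 yaw 0.024136854632143778 mean [ 569.96 -166.38] sd 0.6990452608022714 225 mid [ 569.96 -166.35] w 39.558932010507405
scene stand face -0.2963729666089501 [534.84 246.09] 1.0747142567338175 1622
scene stand top ((532.1288452148438, 247.2315673828125), (148.58444213867188, 23.850120544433594), 72.29483795166016) 121.5745972624195
scene brass 35 422.8857142857143 149.45714285714286 [542.95 237.33 112.4 ]
top lamp 15 yaw 0.0378503794543986 mean [ 565.75 -166.26] sd 0.2472800959178741 195 mid [ 565.78 -166.91] w 99.97676507714081
top lamp 88 yaw 0.03832615011519297 mean [ 565.76 -166.69] sd 0.2224321413485207 53 mid [ 565.76 -166.69] w 39.75842342626699
top stand face -0.17567863148984328 [498.45 254.1 ] 17.463505738372334 603
top stand top ((528.40283203125, 247.71902465820312), (148.93731689453125, 16.646949768066406), 72.40703582763672) 120.51667964251578
top brass 16 192.1875 238.8125 [542.89 235.8  113.94]
now [189.9 595.5 214.7] [3.142 0.    2.833] F [0.1 0.2 0.4] t 0.9
slide [-3.680e-01 -2.977e-01 -3.000e-04] roll 0.833
```

>>> {"fn": "step_arm", "kwargs": {"increments": [{"slide":[-0.05,-0.04,-0.02],"roll":0.15},{"slide":[-0.092,-0.074,-0.04],"roll":0.3},{"slide":[-0.138,-0.112,-0.06],"roll":0.45},{"slide":[-0.184,-0.149,-0.07],"roll":0.6},{"slide":[-0.22,-0.178,-0.07],"roll":0.7}]}}

```text
t: 1.52
eef_pos: [346.5, 357.3, 285.7]
tcp_rot: [3.139, -0.0, 2.128]
ft_force: [0.1, 0.7, 0.3]
opening: 1.005
grip_force: 0.0
```

```bash
python3 goto.py 520 30 285 1.609
```

```text
now [346.5 357.3 285.7] [ 3.139 -0.     2.128] F [0.1 0.7 0.3] t 1.52
slide [-0.3695 -0.0259  0.0006] roll 0.519
```

>>> {"fn": "step_arm", "kwargs": {"increments": [{"slide":[-0.06,-0.004,0],"roll":0.1},{"slide":[-0.12,-0.008,0],"roll":0.2},{"slide":[-0.18,-0.012,0],"roll":0.3},{"slide":[-0.24,-0.017,0],"roll":0.42},{"slide":[-0.3,-0.021,0],"roll":0.519}]}}

```text
t: 2.15
eef_pos: [488.2, 92.1, 284.9]
tcp_rot: [3.141, -0.0, 1.61]
ft_force: [1.1, 0.4, 1.1]
opening: 0.999
grip_force: 0.0
```

```bash
python3 goto.py 568 -166.5 220 1.609
```

```text
now [488.2  92.1 284.9] [ 3.141 -0.     1.61 ] F [1.1 0.4 1.1] t 2.15
slide [-0.2615  0.0695  0.0649] roll 0.001
```

>>> {"fn": "step_arm", "kwargs": {"increments": [{"slide":[-0.054,0.014,0.013],"roll":0},{"slide":[-0.108,0.028,0.026],"roll":0},{"slide":[-0.162,0.043,0.04],"roll":0},{"slide":[-0.216,0.057,0.053],"roll":0},{"slide":[-0.2615,0.0695,0.065],"roll":0}]}}

```text
t: 2.78
eef_pos: [568.5, -166.4, 219.1]
tcp_rot: [3.141, -0.0, 1.613]
ft_force: [0.5, 1.1, 0.3]
opening: 0.999
grip_force: 0.0
```

```bash
cat > w.py <<'E'
from fit import *
c=cam("wrist");cv2.imwrite("pics/w1.png",c["color"][:,:,::-1])
X=cloud(c);col=c["color"].astype(int);ok=c["z_map"]>0
blue=ok&(col[...,2]>col[...,0]+40)&(col[...,2]>col[...,1]+20)
near=np.hypot(X[...,0]-568,X[...,1]+166)<70
for z0,z1 in((15,80),(122,130)):
    q=X[blue&near&(X[...,2]>z0)&(X[...,2]<z1)]
    print(z0,len(q))
    if len(q)>20: print(cv2.minAreaRect(q[:,:2].astype(np.float32)),q.mean(0),plane_yaw(q)[0])
E
python3 w.py; python3 goto.py 568 -166.5 87 1.609
```

```text
15 27
((567.6783447265625, -143.55503845214844), (1.8853144645690918, 55.173667907714844), 4.666127681732178) [ 567.84 -140.94   33.48] 0.07849844896464189
122 15
now [ 569.4 -170.6  217.3] [-3.141e+00  1.000e-03  1.611e+00] F [-2.  -2.8 -2.2] t 2.83
slide [ 0.0043 -0.0011  0.1303] roll 0.002
```

>>> {"fn": "step_arm", "kwargs": {"increments": [{"slide":[0,0,0],"roll":0},{"slide":[0,0,0],"roll":0}]}}

```text
t: 3.08
eef_pos: [568.0, -163.5, 219.9]
tcp_rot: [3.141, -0.0, 1.614]
ft_force: [-0.4, -0.4, 0.9]
opening: 1.002
grip_force: 0.0
```

```bash
python3 goto.py 568 -166.5 87 1.609
```

```text
now [ 568.  -163.5  219.9] [ 3.141 -0.     1.614] F [-0.4 -0.4  0.9] t 3.08
slide [-0.003  -0.0002  0.1329] roll 0.005
```

View pics/w1.png

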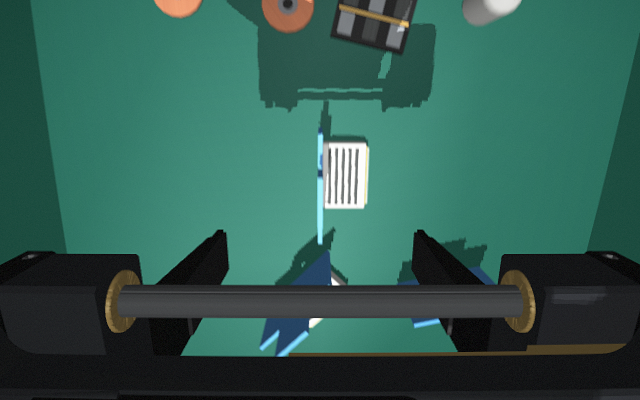

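The wrist view shows the lamp plate edge-on at column 320, square to the fingers and midway between the tips (225 and 415). I'm descending.

>>> {"fn": "step_arm", "kwargs": {"increments": [{"slide":[-0.002,0,0.035],"roll":0},{"slide":[-0.003,0,0.07],"roll":0.004},{"slide":[-0.003,0,0.105],"roll":0.004},{"slide":[-0.003,0,0.125],"roll":0.004},{"slide":[-0.003,0,0.132],"roll":0.004}]}}

```text
t: 3.7
eef_pos: [568.1, -166.1, 87.2]
tcp_rot: [-3.141, -0.0, 1.611]
ft_force: [0.4, -0.0, 0.1]
opening: 1.0
grip_force: 0.0
```

>>> {"fn": "step_arm", "kwargs": {"increments": [{"slide":[0,0,0],"roll":0},{"slide":[0,0,0],"roll":0}]}}

```text
t: 3.95
eef_pos: [568.8, -167.2, 88.7]
tcp_rot: [3.14, 0.001, 1.61]
ft_force: [0.2, 0.5, -0.2]
opening: 0.998
grip_force: 0.0
```

>>> {"fn": "step_arm", "kwargs": {"increments": [{"slide":[0,0,0],"roll":0},{"slide":[0,0,0],"roll":0},{"slide":[0,0,0],"roll":0},{"slide":[0,0,0],"roll":0},{"slide":[0,0,0],"roll":0}], "fingers": 0}}

```text
t: 4.58
eef_pos: [568.3, -167.3, 87.6]
tcp_rot: [-3.142, -0.0, 1.61]
ft_force: [0.1, 0.3, 0.0]
opening: 0.533
grip_force: 0.0
```

>>> {"fn": "step_arm", "kwargs": {"increments": [{"slide":[0,0,0],"roll":0},{"slide":[0,0,0],"roll":0},{"slide":[0,0,0],"roll":0}]}}

```text
t: 4.95
eef_pos: [568.3, -167.3, 87.6]
tcp_rot: [3.142, -0.0, 1.61]
ft_force: [0.4, 0.6, -0.5]
opening: 0.218
grip_force: 0.0
```

>>> {"fn": "step_arm", "kwargs": {"increments": [{"slide":[0,0,0],"roll":0},{"slide":[0,0,0],"roll":0},{"slide":[0,0,0],"roll":0},{"slide":[0,0,0],"roll":0},{"slide":[0,0,0],"roll":0}]}}

```text
t: 5.58
eef_pos: [568.3, -167.3, 87.6]
tcp_rot: [-3.142, -0.0, 1.61]
ft_force: [0.3, 0.3, -0.2]
opening: 0.039
grip_force: 30.0
```

>>> {"fn": "step_arm", "kwargs": {"increments": [{"slide":[0,0,-0.01],"roll":0},{"slide":[0,0,-0.035],"roll":0},{"slide":[0,0,-0.065],"roll":0},{"slide":[0,0,-0.095],"roll":0},{"slide":[0,0,-0.12],"roll":0}]}}

```text
t: 6.2
eef_pos: [568.2, -167.2, 209.2]
tcp_rot: [3.141, 0.0, 1.61]
ft_force: [0.2, -0.3, -4.8]
opening: 0.044
grip_force: 30.0
```

```bash
python3 goto.py 604 221.6 207 1.266
```

```text
now [ 568.2 -167.2  209.2] [3.141 0.    1.61 ] F [ 0.2 -0.3 -4.8] t 6.2
slide [0.3871 0.051  0.0022] roll 0.344
```

>>> {"fn": "step_arm", "kwargs": {"increments": [{"slide":[0.03,0.004,0],"roll":0.03},{"slide":[0.075,0.01,0],"roll":0.07},{"slide":[0.12,0.016,0],"roll":0.11},{"slide":[0.165,0.022,0],"roll":0.15},{"slide":[0.2,0.026,0],"roll":0.18}]}}

```text
t: 6.82
eef_pos: [586.3, 35.4, 208.0]
tcp_rot: [-3.141, -0.0, 1.429]
ft_force: [1.0, -0.2, -4.7]
opening: 0.039
grip_force: 30.0
```

```bash
python3 goto.py 604 221.6 207 1.266
```

```text
now [586.3  35.4 208. ] [-3.141 -0.     1.429] F [ 1.  -0.2 -4.7] t 6.83
slide [ 0.1868 -0.0087  0.001 ] roll 0.163
```

>>> {"fn": "step_arm", "kwargs": {"increments": [{"slide":[0.045,-0.002,0],"roll":0.04},{"slide":[0.09,-0.004,0],"roll":0.08},{"slide":[0.135,-0.006,0],"roll":0.12},{"slide":[0.17,-0.008,0],"roll":0.15},{"slide":[0.186,-0.009,0],"roll":0.163}]}}

```text
t: 7.45
eef_pos: [603.4, 220.6, 207.7]
tcp_rot: [-3.141, 0.0, 1.268]
ft_force: [0.5, -0.3, -4.1]
opening: 0.04
grip_force: 30.0
```

>>> {"fn": "step_arm", "kwargs": {"increments": [{"slide":[0,0,0],"roll":0},{"slide":[0,0,0],"roll":0}]}}

```text
t: 7.7
eef_pos: [603.7, 217.9, 207.7]
tcp_rot: [-3.141, 0.0, 1.266]
ft_force: [-0.6, 0.0, -3.6]
opening: 0.036
grip_force: 30.0
```

```bash
python3 - <<'E'
from h import *
np.set_printoptions(precision=1,suppress=True)
s=state();print(s["eef_pos"],s["tcp_rot"][2])
for n in("wrist","scene","top"):
    c=cam(n);np.save(n+"2.npy",c);cv2.imwrite(f"pics/{n}2.png",c["color"][:,:,::-1])
    X=cloud(c);col=c["color"].astype(int)
    br=(col[...,0]>col[...,2]+50)&(np.hypot(X[...,0]-540,X[...,1]-240)<40)&(X[...,2]>80)
    v,u=np.nonzero(br);print(n,len(u))
    if len(u): print(u.min(),u.max(),v.min(),v.max(),np.median(X[br],axis=0))
E
```

```text
[603.7 217.9 207.7] 1.266461238199423
wrist 136
136 241 191 352 [543.6 241.  117.6]
scene 0
top 15
189 196 238 240 [542.2 234.9 114.6]
```

View pics/wrist2.png

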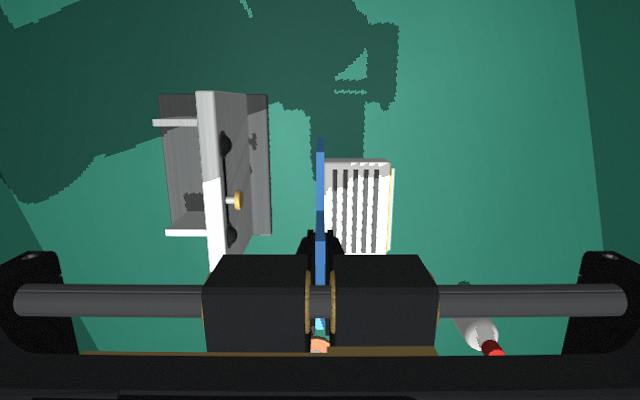

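The wrist view shows the stud head at about (237,201), the pads at (225,145) and (232,236), and the stand's top edge along column ~210. I'll measure these in the stand frame.

```bash
python3 - <<'E'
from fit import *
c=np.load("wrist2.npy",allow_pickle=True).item();X=cloud(c);col=c["color"].astype(int);ok=c["z_map"]>0
print("cam",np.linalg.inv(c["camera_from_world"])[:3,3])
def zint(uv,z):
    o,d=ray(c,uv);return (o+d*(z-o[2])/d[2])[:2]
near=np.hypot(X[...,0]-530,X[...,1]-247)<95
u0=np.arange(640)[None,:]
top=ok&near&(abs(X[...,2]-122)<5)&(np.ptp(col,axis=-1)<40)&(u0<260)
q=X[top];print("top",len(q),cv2.minAreaRect(q[:,:2].astype(np.float32)),np.median(q[:,2]))
face=ok&near&(X[...,2]>15)&(X[...,2]<100)&(np.ptp(col,axis=-1)<40)&(u0>195)&(u0<300)
q=X[face]; y,m,s,k,n=plane_yaw(q);print("face",y,m,s,k)
yaw=-0.305;n=np.array([np.cos(yaw),np.sin(yaw)]);t=np.array([-n[1],n[0]])
o=np.array([535,245.6])
sat=(col[...,0]>col[...,2]+45)&(np.arange(400)[:,None]>170)&(np.arange(400)[:,None]<230)&(u0>215)&(u0<260)
v,u=np.nonzero(sat);print("brass",len(u),u.min(),u.max(),v.min(),v.max(),u.mean(),v.mean())
P=X[sat&ok];print("brass local",np.c_[(P[:,:2]-o)@n,(P[:,:2]-o)@t,P[:,2]].mean(0),np.percentile((P[:,:2]-o)@t,[2,98]))
dark=(col.max(-1)<45)&(u0>215)&(u0<245)
for a,b in((125,165),(220,255)):
    d=dark.copy();d[:a]=0;d[b:]=0;d&=ok&(X[...,2]>95);P=X[d]
    if len(P): print("pad",len(P),((P[:,:2]-o)@n).mean(),np.percentile((P[:,:2]-o)@t,[2,50,98]),P[:,2].mean())
blue=ok&(col[...,2]>col[...,0]+40)&(u0>305)&(u0<335)
L=np.c_[(X[blue][:,:2]-o)@n,(X[blue][:,:2]-o)@t,X[blue][:,2]];print("lamp",L.min(0),L.max(0),plane_yaw(X[blue])[0])
im=c["color"][80:290,140:400,::-1];cv2.imwrite("pics/w2c.png",cv2.resize(im,None,fx=2.8,fy=2.8,interpolation=cv2.INTER_CUBIC))
E
```

```text
cam [625.18 288.73 378.31]
top 3552 ((532.4501953125, 253.75845336914062), (138.59194946289062, 19.312894821166992), 72.40619659423828) 122.4751620880851
face -0.3145055094157143 [537.06 255.35] 0.2962716511789147 2990
brass 137 234 242 190 209 237.62773722627736 199.83941605839416
brass local [  9.37  -4.79 113.62] [-24.64   2.35]
pad 213 2.586771052543559 [24.31 37.78 46.16] 115.48074387256639
pad 142 2.2631429675981543 [-42.92 -31.27 -23.38] 113.69374030580522
lamp [  56.83 -214.61   -1.62] [ 86.95  92.12 299.56] -0.4279294748402787
```

View pics/w2c.png

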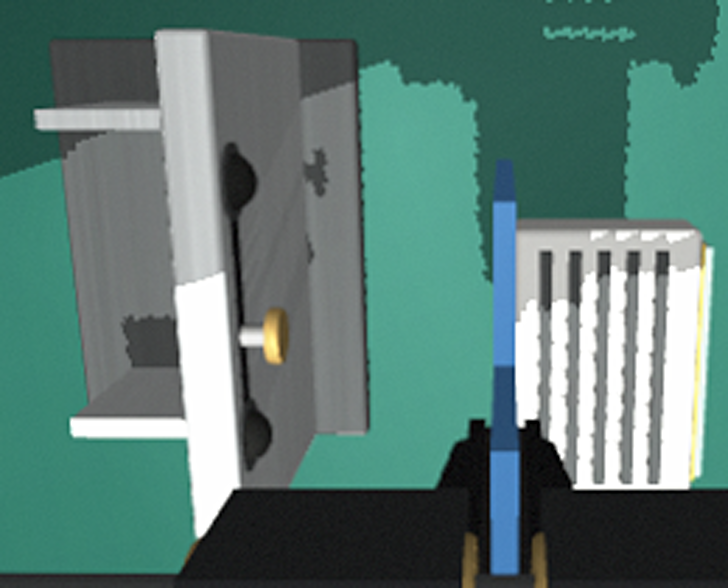

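```bash
python3 - <<'E'
from fit import *
from scipy.optimize import least_squares
c=np.load("wrist2.npy",allow_pickle=True).item();X=cloud(c);col=c["color"].astype(int)
for v in range(132,300,4):
    r=[u for u in range(308,332) if col[v,u,2]>col[v,u,0]+40 and col[v,u,2]>col[v,u,1]+15]
    if r: 
        u=int(np.mean(r));print(v,r[0],r[-1],X[v,u].round(1),c["color"][v,u])
p=X[199:202,237:240].reshape(-1,3);print("stud px",p.round(1))
yaw=-0.31;n=np.array([np.cos(yaw),np.sin(yaw)]);t=np.array([-n[1],n[0]])
W=lambda o,x,y,z:np.r_[o+n*x+t*y,z]
obs=np.array([[225,144.3],[232.1,234.3],[238.9,199.6]])
def f(a):
    P=np.array([W(a[:2],4,36,111),W(a[:2],4,-36,111),W(a[:2],10,a[2],112)])
    return (proj(c,P)-obs).ravel()
r=least_squares(f,[535,245,-6]);print(r.x,r.fun.round(2))
s=state();print(s["eef_pos"],s["tcp_rot"])
# lamp model tab & shoulder points under kinematics
e=np.array([603.7,217.9]);l=s["tcp_rot"][2]-np.pi/2;ln=np.array([np.cos(l),np.sin(l)]);lt=np.array([-ln[1],ln[0]])
for y,h in((50,83),(20,83),(20,125),(0,125),(-20,125)):
    print(y,h,proj(c,np.r_[e+lt*y,207.7-87.6+h]).round(1))
E
```

```text
140 317 322 [617.2 266.4 148.7] [ 43  78 113]
144 317 323 [617.9 266.2 170.8] [ 41  75 111]
148 317 323 [617.9 266.3 190.8] [ 42  77 112]
152 316 324 [617.9 266.1 204.5] [ 77 130 183]
156 316 324 [617.2 264.  202.5] [ 88 147 206]
160 316 323 [616.2 262.4 203.7] [ 88 149 208]
164 316 323 [615.6 260.6 204. ] [ 86 146 204]
168 316 323 [614.9 258.5 202.8] [ 87 146 205]
172 316 323 [614.4 256.7 203.8] [ 87 145 205]
176 316 323 [613.7 254.7 203.2] [ 86 145 206]
180 316 323 [613.1 252.8 203.5] [ 85 144 205]
184 316 323 [612.5 250.8 203.5] [ 84 143 203]
188 316 323 [611.9 248.8 203.3] [ 84 142 203]
192 316 323 [611.3 247.  204.1] [ 83 142 202]
196 316 323 [610.7 244.9 203.7] [ 84 143 202]
200 316 323 [610.  242.7 203. ] [ 83 142 202]
204 316 323 [609.3 240.5 202.3] [ 82 141 201]
208 316 323 [608.7 238.9 203.6] [ 84 143 203]
212 317 323 [608.9 237.8 207.3] [ 42  76 112]
216 316 323 [608.5 237.9 213.8] [ 43  77 113]
220 316 323 [608.5 237.8 219.6] [ 45  78 113]
224 316 323 [608.4 237.5 224.3] [ 43  77 113]
228 316 323 [608.5 237.9 230.8] [ 44  78 114]
232 316 324 [609.  237.8 235.9] [ 42  77 1
[... 316 characters left out ...]
 134 195]
264 315 325 [605.8 227.7 244.7] [ 77 133 194]
268 315 325 [605.4 226.3 245.3] [ 77 134 194]
272 315 325 [604.8 224.6 245.3] [ 73 132 192]
276 315 325 [604.4 223.3 246.2] [ 76 135 195]
280 315 325 [603.7 221.2 245.4] [ 76 134 194]
284 315 324 [602.9 219.9 246.1] [ 67 118 171]
stud px [[543.8 240.  118.5]
 [544.3 239.6 117.8]
 [544.3 238.9 115.4]
 [543.5 239.2 118.6]
 [544.  238.8 117.7]
 [544.4 238.4 116.7]
 [543.3 238.5 118.8]
 [543.9 238.2 118.2]
 [544.1 237.6 116.5]]
[534.37 247.68  -6.81] [ 1.43 -0.31  0.1   0.24 -1.58  0.09]
[603.83 217.92 207.77] [-3.14  0.    1.27]
50 83 [[322.  152.1]]
20 83 [[321.9 210.6]]
20 125 [[322.4 241.5]]
0 125 [[322.3 286.5]]
-20 125 [[322.2 328.1]]
```

```bash
cat > st.py <<'E'
# st.py x y z : go to lamp-back x, lamp y rel. stud, lamp origin z in stand frame (stud-centred)
from h import *
import sys
from scipy.spatial.transform import Rotation as Ro
S=np.array([541.6,237.4]);yaw=-0.31;n=np.array([np.cos(yaw),np.sin(yaw)]);t=np.array([-n[1],n[0]])
s=state();e=s["eef_pos"];d=e[:2]-S
print("lamp now x,y,z",round(d@n+10-2,1),round(d@t+0.5,1),round(e[2]-87.6,1),"dyaw",round(s["tcp_rot"][2]-np.pi/2-yaw,4),"tilt",np.round(s["tcp_rot"][:2],3),"t",round(s["t"],2))
F=s["ft_force"];print("F n,t,z",np.round([F[:2]@n,F[:2]@t,F[2]],1),"M",np.round(s["moment"],2),"grip",s["grip_force"])
if len(sys.argv)>3:
    x,y,z=map(float,sys.argv[1:4]);P=np.r_[S+n*(x-10+2)+t*(y-.5),z+87.6]
    print("slide",np.round(Ro.from_euler("xyz",s["tcp_rot"]).inv().apply(P-e)/1000,4),"roll",round(s["tcp_rot"][2]-np.pi/2-yaw,4))
E
python3 st.py 45 0 65
```

```text
lamp now x,y,z 73.2 0.9 120.2 dyaw 0.005 tilt [-3.142  0.   ] t 7.85
F n,t,z [-0.2 -0.2 -4.9] M [-0.09  0.11  0.  ] grip 29.999285638332367
slide [-0.0008 -0.0282  0.0552] roll 0.005
```

>>> {"fn": "step_arm", "kwargs": {"increments": [{"slide":[0,-0.004,0.015],"roll":0.005},{"slide":[-0.001,-0.012,0.03],"roll":0.005},{"slide":[-0.001,-0.02,0.045],"roll":0.005},{"slide":[-0.001,-0.026,0.053],"roll":0.005},{"slide":[-0.001,-0.028,0.055],"roll":0.005}]}}

```text
t: 8.48
eef_pos: [576.2, 226.4, 152.0]
tcp_rot: [-3.141, 0.0, 1.262]
ft_force: [0.5, 0.6, -5.0]
opening: 0.042
grip_force: 30.0
```

>>> {"fn": "step_arm", "kwargs": {"increments": [{"slide":[0,0,0],"roll":0},{"slide":[0,0,0],"roll":0}]}}

```text
t: 8.72
eef_pos: [577.1, 226.4, 153.1]
tcp_rot: [3.141, -0.001, 1.262]
ft_force: [0.7, 0.9, -4.8]
opening: 0.044
grip_force: 30.0
```

```bash
python3 st.py 22 0 65; python3 - <<'E'
from h import *
c=cam("scene");np.save("scene3.npy",c)
im=c["color"][100:220,350:490,::-1];cv2.imwrite("pics/s3.png",cv2.resize(im,None,fx=5,fy=5,interpolation=cv2.INTER_CUBIC))
E
```

```text
lamp now x,y,z 45.2 0.9 65.5 dyaw 0.0009 tilt [ 3.141e+00 -1.000e-03] t 8.72
F n,t,z [ 0.4  1.  -4.8] M [-0.09  0.15  0.03] grip 29.99938040971756
slide [-0.0009 -0.0232  0.0005] roll 0.0009
```

View pics/s3.png

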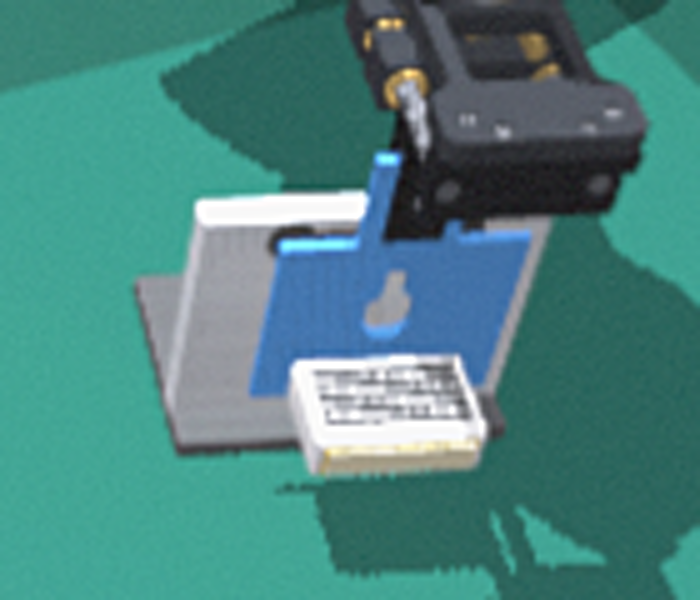

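The scene crop shows the lamp square in front of the stand, with its keyhole at (388,305) clear. I'm approaching slowly.

>>> {"fn": "step_arm", "kwargs": {"increments": [{"slide":[-0.001,-0.008,0.0005],"roll":0},{"slide":[-0.001,-0.016,0.0005],"roll":0},{"slide":[-0.001,-0.023,0.0005],"roll":0},{"slide":[-0.001,-0.028,0.0005],"roll":0},{"slide":[-0.001,-0.03,0.0005],"roll":0}]}}

```text
t: 9.4
eef_pos: [547.5, 234.8, 152.3]
tcp_rot: [3.141, -0.0, 1.262]
ft_force: [0.3, 0.5, -5.6]
opening: 0.036
grip_force: 30.0
```

>>> {"fn": "step_arm", "kwargs": {"increments": [{"slide":[0,0,0],"roll":0},{"slide":[0,0,0],"roll":0}]}}

```text
t: 9.65
eef_pos: [548.0, 234.5, 152.1]
tcp_rot: [3.141, -0.0, 1.262]
ft_force: [0.5, -0.2, -3.9]
opening: 0.04
grip_force: 30.0
```

```bash
python3 st.py 9 0 65; python3 - <<'E'
from h import *
c=cam("wrist");np.save("w3.npy",c);im=c["color"][100:300,180:400,::-1];cv2.imwrite("pics/w3.png",cv2.resize(im,None,fx=3,fy=3,interpolation=cv2.INTER_CUBIC))
E
```

```text
lamp now x,y,z 15.0 -0.3 64.5 dyaw 0.001 tilt [ 3.141 -0.   ] t 9.65
F n,t,z [ 0.5 -0.  -3.9] M [-0.1   0.13 -0.04] grip 29.99935895204544
slide [ 0.0003 -0.006  -0.0005] roll 0.001
```

View pics/w3.png

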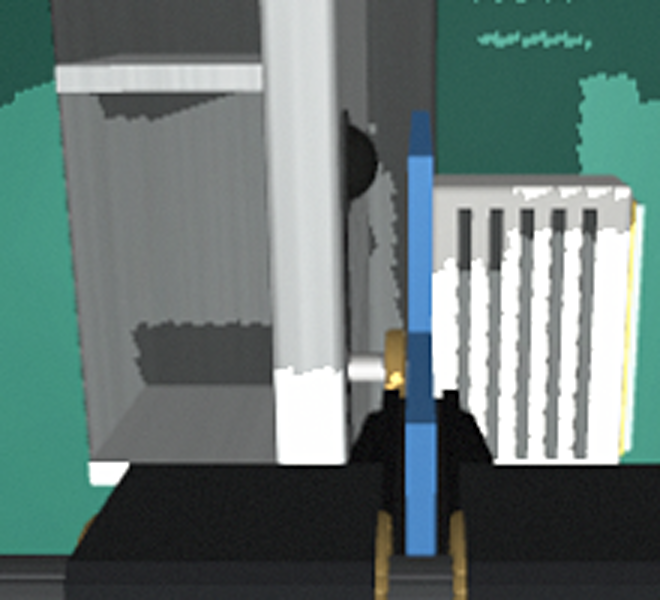

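The wrist crop shows the shank at (367,368) and the head at (395,365) just behind the plate. I'll check the stud's y from the shank's row centre.

```bash
python3 - <<'E'
from h import *
c=np.load("w3.npy",allow_pickle=True).item();col=c["color"].astype(int)
S=np.array([541.6,237.4]);yaw=-0.31;n=np.array([np.cos(yaw),np.sin(yaw)]);t=np.array([-n[1],n[0]])
for u in(299,302,305):
    g=col[212:234,u].sum(-1);print(u,g)
def zi(uv,z):
    o,d=ray(c,uv);p=(o+d*(z-o[2])/d[2])[:2];return round((p-S)@n+10,1),round((p-S)@t,1)
for v in(219,222.7,226): print(v,zi((302.3,v),110))
print("lamp shoulder end/tab edge check")
d=state()["eef_pos"][:2];
for y,h in((50,83),(20,125)): print(proj(c,np.r_[d+t*y,state()["eef_pos"][2]-87.6+h]))
for v in list(range(136,154,2))+list(range(232,246,2)): print(v,col[v,318:323,2].mean().round(),end=" ")
E
```

```text
299 [310 316 319 312 318 291 343 465 564 665 731 755 740 708 577 350 298 310
 309 309 315 308]
302 [315 311 317 313 316 287 347 465 564 665 731 755 739 708 576 349 305 311
 309 309 311 309]
305 [405 396 402 402 407 334 343 464 568 671 734 758 740 704 593 423 402 408
 409 407 411 409]
219 (np.float64(4.9), np.float64(2.1))
222.7 (np.float64(4.9), np.float64(-0.3))
226 (np.float64(4.8), np.float64(-2.5))
lamp shoulder end/tab edge check
[[321.99619505 152.16972892]]
[[322.40898527 241.49338554]]
136 86.0 138 117.0 140 116.0 142 116.0 144 116.0 146 116.0 148 115.0 150 114.0 152 189.0 232 116.0 234 115.0 236 116.0 238 116.0 240 109.0 242 206.0 244 201.0
```

>>> {"fn": "step_arm", "kwargs": {"increments": [{"slide":[0.0003,-0.002,-0.0004],"roll":0},{"slide":[0.0003,-0.004,-0.0004],"roll":0},{"slide":[0.0003,-0.006,-0.0004],"roll":0},{"slide":[0.0003,-0.006,-0.0004],"roll":0}]}}

```text
t: 10.2
eef_pos: [542.2, 236.7, 152.6]
tcp_rot: [3.141, -0.0, 1.262]
ft_force: [0.2, 0.1, -3.8]
opening: 0.04
grip_force: 30.0
```

```bash
python3 st.py 4 0 65
```

```text
lamp now x,y,z 8.8 0.0 65.0 dyaw 0.0011 tilt [ 3.141 -0.   ] t 10.2
F n,t,z [ 0.1  0.2 -3.8] M [-0.03  0.09  0.02] grip 29.999366104602814
slide [-0.     -0.0048 -0.    ] roll 0.0011
```

>>> {"fn": "step_arm", "kwargs": {"increments": [{"slide":[0,-0.001,0],"roll":0},{"slide":[0,-0.002,0],"roll":0},{"slide":[0,-0.003,0],"roll":0},{"slide":[0,-0.003,0],"roll":0}]}}

```text
t: 10.7
eef_pos: [539.6, 237.6, 152.6]
tcp_rot: [3.141, -0.0, 1.262]
ft_force: [4.0, -1.6, -4.7]
opening: 0.043
grip_force: 30.0
```

```bash
python3 st.py 3 0 65
```

```text
lamp now x,y,z 6.0 0.1 65.0 dyaw 0.001 tilt [ 3.141 -0.   ] t 10.7
F n,t,z [ 4.3 -0.3 -4.7] M [-0.47 -0.61  0.02] grip 29.998659789562225
slide [-0.    -0.003  0.   ] roll 0.001
```

>>> {"fn": "step_arm", "kwargs": {"increments": [{"slide":[0,-0.0005,0],"roll":0},{"slide":[0,-0.001,0],"roll":0},{"slide":[0,-0.001,0],"roll":0}]}}

```text
t: 11.08
eef_pos: [538.6, 237.9, 152.6]
tcp_rot: [3.141, -0.0, 1.262]
ft_force: [4.0, -1.2, -4.2]
opening: 0.039
grip_force: 30.0
```

```bash
python3 st.py
```

```text
lamp now x,y,z 5.0 0.1 65.0 dyaw 0.001 tilt [ 3.141 -0.   ] t 11.07
F n,t,z [ 4.2  0.1 -4.2] M [-0.51 -0.84  0.02] grip 29.998082220554352
```

>>> {"fn": "step_arm", "kwargs": {"increments": [{"slide":[0,-0.0005,0],"roll":0},{"slide":[0,-0.001,0],"roll":0},{"slide":[0,-0.001,0],"roll":0}]}}

```text
t: 11.45
eef_pos: [537.6, 238.2, 152.6]
tcp_rot: [3.141, -0.0, 1.262]
ft_force: [4.9, -2.1, -5.1]
opening: 0.041
grip_force: 30.0
```

```bash
python3 st.py; python3 - <<'E'
from h import *
c=cam("wrist");im=c["color"][100:300,180:400,::-1];cv2.imwrite("pics/w4.png",cv2.resize(im,None,fx=3,fy=3,interpolation=cv2.INTER_CUBIC))
E
```

```text
lamp now x,y,z 4.0 0.1 65.0 dyaw 0.0011 tilt [ 3.141 -0.   ] t 11.45
F n,t,z [ 5.3 -0.5 -5.1] M [-0.56 -1.01 -0.01] grip 29.997698664665222
```

View pics/w4.png

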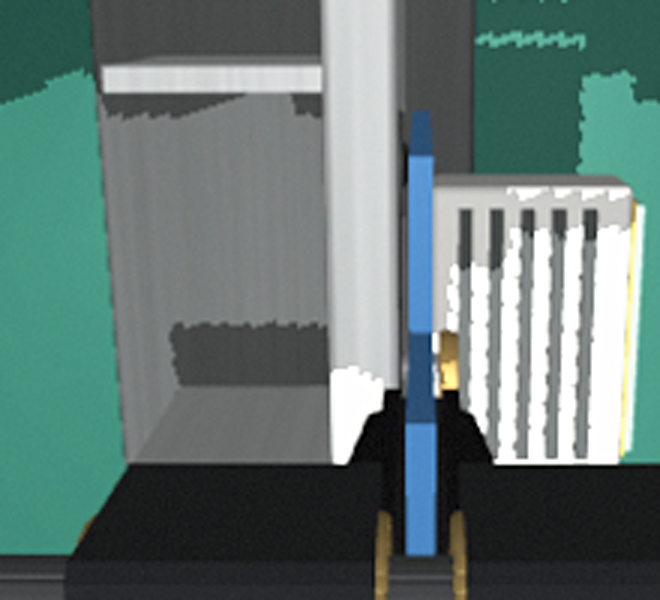

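The head (449,362) is now in front of the plate, with a little shank visible between them. I'll press 1 mm further, then slide down.

>>> {"fn": "step_arm", "kwargs": {"increments": [{"slide":[0,-0.0005,0],"roll":0},{"slide":[0,-0.001,0],"roll":0},{"slide":[0,-0.001,0.0015],"roll":0},{"slide":[0,-0.001,0.003],"roll":0},{"slide":[0,-0.001,0.004],"roll":0}]}}

```text
t: 12.12
eef_pos: [537.2, 238.6, 149.1]
tcp_rot: [3.14, -0.001, 1.262]
ft_force: [5.0, -3.3, -1.2]
opening: 0.039
grip_force: 30.0
```

```bash
python3 st.py
```

```text
lamp now x,y,z 3.4 0.3 61.5 dyaw 0.001 tilt [ 3.14e+00 -1.00e-03] t 12.12
F n,t,z [ 5.8 -1.6 -1.2] M [-0.59 -1.13  0.03] grip 29.999215006828308
```

>>> {"fn": "step_arm", "kwargs": {"increments": [{"slide":[0,0,0.0015],"roll":0},{"slide":[0,0,0.003],"roll":0},{"slide":[0,0,0.004],"roll":0}]}}

```text
t: 12.5
eef_pos: [537.2, 238.7, 145.2]
tcp_rot: [3.14, -0.001, 1.262]
ft_force: [5.7, -2.1, -0.4]
opening: 0.039
grip_force: 30.0
```

```bash
python3 st.py
```

```text
lamp now x,y,z 3.5 0.4 57.6 dyaw 0.001 tilt [ 3.14e+00 -1.00e-03] t 12.5
F n,t,z [ 6.1 -0.3 -0.4] M [-0.46 -1.06 -0.03] grip 29.999054074287415
```

Sliding freely with friction only, so I'm continuing.

>>> {"fn": "step_arm", "kwargs": {"increments": [{"slide":[0,0,0.0015],"roll":0},{"slide":[0,0,0.003],"roll":0},{"slide":[0,0,0.0045],"roll":0},{"slide":[0,0,0.005],"roll":0}]}}

```text
t: 13.0
eef_pos: [537.2, 238.7, 140.1]
tcp_rot: [3.14, -0.001, 1.262]
ft_force: [5.4, -2.6, -0.6]
opening: 0.041
grip_force: 30.0
```

```bash
python3 st.py
```

```text
lamp now x,y,z 3.5 0.4 52.5 dyaw 0.0009 tilt [ 3.14e+00 -1.00e-03] t 13.0
F n,t,z [ 6.  -0.8 -0.6] M [-0.41 -1.1   0.01] grip 29.999246299266815
```

>>> {"fn": "step_arm", "kwargs": {"increments": [{"slide":[0,0,0.0015],"roll":0},{"slide":[0,0,0.003],"roll":0},{"slide":[0,0,0.0045],"roll":0},{"slide":[0,0,0.0055],"roll":0},{"slide":[0,0,0.0055],"roll":0}]}}

```text
t: 13.62
eef_pos: [537.2, 238.7, 134.5]
tcp_rot: [3.14, -0.001, 1.262]
ft_force: [6.8, -0.6, -2.6]
opening: 0.04
grip_force: 30.0
```

```bash
python3 st.py
```

```text
lamp now x,y,z 3.4 0.4 46.9 dyaw 0.0009 tilt [ 3.14e+00 -1.00e-03] t 13.62
F n,t,z [ 6.6  1.5 -2.6] M [-0.38 -1.13  0.02] grip 29.998762607574463
```

Now small steps down to find the stop.

>>> {"fn": "step_arm", "kwargs": {"increments": [{"slide":[0,0,0.0005],"roll":0},{"slide":[0,0,0.001],"roll":0},{"slide":[0,0,0.0015],"roll":0},{"slide":[0,0,0.0015],"roll":0}]}}

```text
t: 14.12
eef_pos: [537.2, 238.7, 133.1]
tcp_rot: [3.14, -0.001, 1.262]
ft_force: [5.5, -1.0, -1.7]
opening: 0.043
grip_force: 30.0
```

```bash
python3 st.py
```

```text
lamp now x,y,z 3.4 0.4 45.5 dyaw 0.0009 tilt [ 3.14e+00 -1.00e-03] t 14.12
F n,t,z [ 5.5  0.8 -1.7] M [-0.4  -1.12 -0.02] grip 29.999125599861145
```

>>> {"fn": "step_arm", "kwargs": {"increments": [{"slide":[0,0,0.0003],"roll":0},{"slide":[0,0,0.0006],"roll":0},{"slide":[0,0,0.0006],"roll":0}]}}

```text
t: 14.5
eef_pos: [537.2, 238.7, 132.6]
tcp_rot: [3.14, -0.001, 1.262]
ft_force: [5.6, -2.5, -0.6]
opening: 0.04
grip_force: 30.0
```

```bash
python3 st.py
```

```text
lamp now x,y,z 3.4 0.4 45.0 dyaw 0.0009 tilt [ 3.14e+00 -1.00e-03] t 14.5
F n,t,z [ 6.1 -0.7 -0.6] M [-0.45 -1.05 -0.05] grip 29.999277591705322
```

>>> {"fn": "step_arm", "kwargs": {"increments": [{"slide":[0,0,0.0003],"roll":0},{"slide":[0,0,0.0005],"roll":0},{"slide":[0,0,0.0005],"roll":0}]}}

```text
t: 14.88
eef_pos: [537.3, 238.7, 132.3]
tcp_rot: [3.14, -0.001, 1.262]
ft_force: [5.3, -2.4, 1.2]
opening: 0.043
grip_force: 30.0
```

```bash
python3 st.py
```

```text
lamp now x,y,z 3.5 0.4 44.7 dyaw 0.0009 tilt [ 3.14e+00 -1.00e-03] t 14.88
F n,t,z [ 5.8 -0.7  1.2] M [-0.56 -0.98  0.02] grip 29.99991863965988
```

Force is rising while travel lags the command (0.3 mm for 0.5 mm), so this is the stop. One more small step.

>>> {"fn": "step_arm", "kwargs": {"increments": [{"slide":[0,0,0.0003],"roll":0},{"slide":[0,0,0.0005],"roll":0},{"slide":[0,0,0.0005],"roll":0}]}}

```text
t: 15.25
eef_pos: [537.3, 238.7, 132.0]
tcp_rot: [3.139, -0.001, 1.262]
ft_force: [4.6, -3.3, 5.4]
opening: 0.044
grip_force: 30.0
```

```bash
python3 st.py
```

```text
lamp now x,y,z 3.5 0.4 44.4 dyaw 0.001 tilt [ 3.139e+00 -1.000e-03] t 15.25
F n,t,z [ 5.4 -1.7  5.4] M [-0.56 -0.87 -0.02] grip 30.000837743282318
```

The stop is firm. Releasing.

>>> {"fn": "step_arm", "kwargs": {"increments": [{"slide":[0,0,0],"roll":0},{"slide":[0,0,0],"roll":0},{"slide":[0,0,0],"roll":0},{"slide":[0,0,0],"roll":0},{"slide":[0,0,0],"roll":0}], "fingers": 0.4}}

```text
t: 15.88
eef_pos: [536.4, 238.6, 130.9]
tcp_rot: [-3.141, 0.0, 1.262]
ft_force: [0.0, 0.8, 0.6]
opening: 0.4
grip_force: 0.0
```

>>> {"fn": "step_arm", "kwargs": {"increments": [{"slide":[0,0,-0.005],"roll":0},{"slide":[0,0,-0.02],"roll":0},{"slide":[0,0,-0.05],"roll":0},{"slide":[0,0,-0.085],"roll":0},{"slide":[0,0,-0.11],"roll":0}]}}

```text
t: 16.5
eef_pos: [536.7, 238.6, 243.7]
tcp_rot: [3.14, -0.001, 1.262]
ft_force: [0.1, 0.1, 0.1]
opening: 0.399
grip_force: 0.0
```

>>> {"fn": "step_arm", "kwargs": {"increments": [{"slide":[-0.04,0,-0.01],"roll":0},{"slide":[-0.08,0,-0.02],"roll":0},{"slide":[-0.12,0,-0.02],"roll":0},{"slide":[-0.15,0,-0.02],"roll":0},{"slide":[-0.15,0,-0.02],"roll":0}]}}

```text
t: 17.12
eef_pos: [490.6, 94.3, 262.2]
tcp_rot: [3.14, -0.001, 1.26]
ft_force: [-0.2, -0.3, 0.6]
opening: 0.4
grip_force: 0.0
```

```bash
python3 - <<'E'
from fit import *
c=cam("scene");X=cloud(c);col=c["color"].astype(int)
m=(c["z_map"]>0)&(col[...,2]>col[...,0]+40)&(col[...,2]>col[...,1]+20)&(np.hypot(X[...,0]-537,X[...,1]-239)<70)
for a,b in((55,128),(128,175)):
    q=X[m&(X[...,2]>a)&(X[...,2]<b)];print(a,len(q),plane_yaw(q)[:4])
print("zmax",np.percentile(X[m][:,2],[1,99]))
p=np.r_[state()["eef_pos"],state()["ft_force"]];print(p)
im=c["color"][100:220,350:490,::-1];cv2.imwrite("pics/s5.png",cv2.resize(im,None,fx=5,fy=5,interpolation=cv2.INTER_CUBIC))
E
```

```text
55 1017 (np.float64(-0.29354853381267926), array([539.19, 236.78]), np.float64(1.0014685138673476), 852)
128 354 (np.float64(-0.30844672107755117), array([540.54, 237.59]), np.float64(0.9705027184812293), 296)
zmax [ 47.88 169.85]
[491.01  95.21 262.06   0.34   0.11  -0.37]
```

View pics/s5.png

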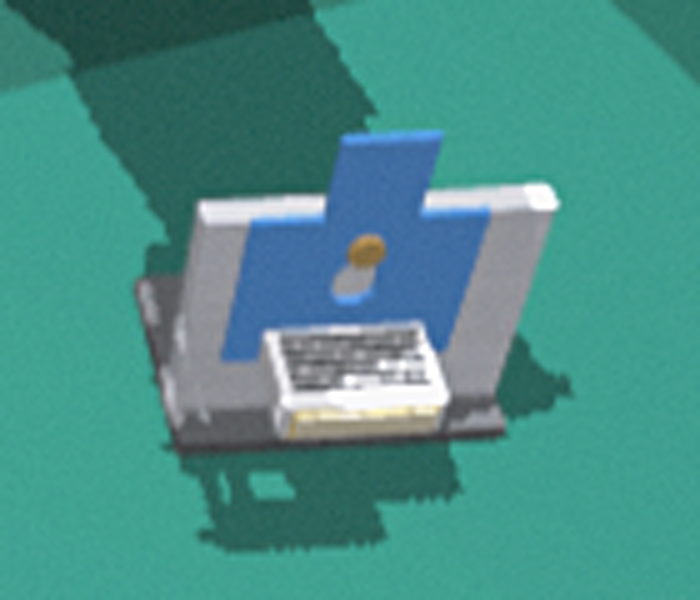

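The lamp hangs square and upright. The brass head (366,250) sits at the top of the slot, and the lamp's top is at z≈170, which is 45 + 125. Handing in.

```bash
python3 -c "
from cell import env
print(env.job_done())"
```

```text
the job is handed in; nothing more can be done
None
```

The leftmost blue lamp hangs released, upright and fully home on the stud, and the job is handed in at about 17 s; the hand-in returned no verdict.

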